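# Load a border tile in the lining jig and click the carriage home

## Robot

A 6-joint arm with a two-finger parallel gripper is mounted at the origin on the work surface. World frame = base frame: x ahead of the robot, y to its left, z up, the work surface at z = 0. Lengths are in mm, angles in rad, forces in N, time in s.
With the tool pointing down it reaches from about 350 to 975 mm from the base axis. Payload 4.9 kg.
Tool frame: the origin (TCP) lies at the very end of the fingers, on their centre line; the grasp point (between the pads) lies grasp_offset behind it (grasp_offset is the distance from the TCP to the grasp point, in mm); z points along the fingers, y is the line along which they close (so a half turn about z gives the same grasp; the last joint's range is limited). The gripper opens to 85 mm and grips with 20 to 120 N. Pads are 22 mm wide; open, the fingers measure 114 mm over their backs; the gripper's body (76 mm by 85 mm) begins 54 mm behind the grasp point. The pads swing forward as they close: fully open they stand 13 mm farther back than shut.
Start: joints at [1.104, 0.053, 1.613, -0, 1.476, -0.119], TCP at [213.008, 587.562, 231.304] pointing down, gripper open.
Joint ranges: [-3.01, 3.01], [-1.01, 2.22], [0.06, 2.58], [-1.02, 4.17], [0.09, 2.62], [-3.14, 3.14]. Speed limits (rad/s): [2.57, 2.57, 3.14, 3.14, 3.14, 3.14].

## Interface

Orientations are given as a rotation vector (axis times angle).
In Python, from rig import read_state, grab_frame, hand_in, regions_of, pinpoint, grasp_offset gives the robot as it stands. The module is installed in compiled form; this text tells all that it offers.
- The arm moves only by the tool move_arm, never from a script. Its argument "commands" is a list of rows, each a list of 7 numbers: the turn, a rotation vector about the tool's x, y, z in rad, then the shift along the tool's x, y, z in mm, then the opening, from 0 (shut) to 1 (fully open). In form: [[wx, wy, wz, tx, ty, tz, grip], ...]. A call has 1 to 5 rows; each row shifts and turns the commanded pose from where the row before left it, along the tool's axes as they then stand; what a row does not reach is not made up. A row lasts 1/8 s, in which the tool goes at most 62.5 mm and 10.7 degrees, less where a joint would pass 70% of its speed; a pose out of reach is approached as far as the arm can. A call is refused whole if a number of a shift passes 62.5 or a number of a turn 0.188, either way. A call with a gripper value outside its range is refused whole. The fingers move at their own pace and stop on an object; the grip force is fixed at half the most. Time passes only in rows, so rows that do not move let the fingers close. It gives the time, the measured TCP pose, the force, the opening and the grip force at its end, in the units of the state.
- read_state(): the state, without advancing time (a new reading comes with each control period).
- grab_frame(name): name is "scene" or "top"; returns a dict with "frame" (400x640x3 uint8, blue, green, red), "K" (3x3 intrinsics, pixels), "R" (3x3) and "t" (3): a world point X has camera coordinates R X + t. Camera axes: x right, y down, z forward; pixel columns grow to the right and rows downward; lengths in mm; the calibration is good to about 2 mm. A picture is of the moment at which its call begins. There is no depth.
- hand_in(): hands the job in; it is judged then, once.
Trained networks look in a picture, given as the dict that the camera call returned (one of the last four; its "shot" number tells which), for a name from the list of things; names that differ only in an ending like _2 or _b are one class to them, and where a whole thing is asked for, a point or a joint stands for the part that bears it (a point fixed in the world has none). Each returns a list of dicts, best first, with "conf" (0 to 1); they miss things now and then, are a little off and sometimes report something else, mostly with a low value. They report only what shows in the picture. A call takes as long as a camera call.
- regions_of(picture, thing): "region" (400x640 bool, what is visible of it) and "box" ([left, top, right, bottom] in pixels, round what is visible of it).
- pinpoint(picture, thing): "point" ([column, row] in pixels: a listed point, or the origin of a listed thing).
The state is a dict: "time_s": time; "joint_positions": joint angles; "dq": joint speeds; "effort": joint torques, N m; "eef_pos": TCP position; "eef_rot": TCP orientation; "wrist_force": force on the tool from outside, world axes, zero at the start; "moment": the same for the moment, N m; "grip_width": opening from 0.0 (shut) to 1.0 (fully open); "grip_force": force on a finger pad.
Only numpy, scipy, OpenCV 4.12 (cv2) and the standard library are available. Lean on these libraries where they do the work, as an engineer would, in place of code of your own. Each camera call takes 0.05 s, during which the arm holds its last target. There are 200 camera calls.

## Task

Lay the long border tile, painted face up, in the pocket of the lining jig's carriage while the carriage is still drawn back, and let go of it. Then push the carriage along its runners towards the end stop under the fixed brush, past the spring plunger, until the detent clicks in and the carriage stays fully home. Leave the tile seated, and leave the other tile and the pots and tools where they stand.

Things in the scene. Friction and masses are not known exactly. Their poses are not given: they have to be found in the camera images.
- long_tile: flat glazed border tile, 150 mm long, 60 mm wide, 14 mm thick, white with a blue pattern on its top face; the longer of the two such tiles, 0.26 kg, lying loose on the table. Origin: centre of its underside; y along its 150 mm, x along its 60 mm, z up out of the painted face. Either way round fits the pocket
- jig: plywood base of the jig, 360 mm along its y, 130 mm along its x, 12 mm thick, fixed to the table; steel runners on it carry the aluminium carriage, which slides to the jig's +y up to a steel end stop across the base at y = +150 mm (34 mm high). Origin: centre of its underside
- plunger_end (a point): tip of the spring plunger's steel ball, which bears on the carriage's +x side, 24 mm above the table. Its block (38 mm high) and black knob stand out from here to 62 mm along the jig's +x; the bump on the carriage's side must pass it
- brush_tip (a point): tip of the fixed brush that hangs 50 mm above the table over the jig's end (its x = 0, y = +118 mm), from a cross arm 117 mm high on a post at the jig's x = +93, y = +132 mm
- pocket (a point): centre of the carriage's pocket floor, 28 mm above the table; axes as the jig's, moves with the carriage. Pocket 158 mm along y, 68 mm along x. Lips 6 mm high, 8 mm thick: full at both ends, at the sides only near the four corners, so the middle 86 mm of each long side is open for fingers. Carriage plate: 96 mm wide, 8 mm thick, from y = -125 to +88 mm of this point
- post_top (a point): centre of the top of the round wooden push post (22 mm diameter, 48 mm high above the carriage plate) near the carriage's trailing end, 108 mm behind the pocket's centre; its top is 76 mm above the table. It moves with the carriage
- carriage (a joint): travel of the carriage along the jig's +y, in m: 0 drawn fully back, 0.100 fully home against its stop. It starts between 0 and 0.03. From 0.083 a bump on the carriage's side meets the spring plunger and must be pushed past it (about 7 N) to 0.092; beyond, the plunger pulls the carriage home and holds it
- short_tile: the other border tile, same look, 100 x 60 x 14 mm; a bystander. Origin: centre of its underside
- jar: glass paint jar with white cap, 60 mm across, 90 mm tall; bystander. Origin: centre of its underside
- bowl: round open bowl, 110 mm across, 50 mm high; bystander. Origin: centre of its underside
- mug: white mug, 76 mm across, 85 mm high, handle on its +y side; bystander. Origin: centre of its underside
- brush_pot: grey open cup, 72 mm across, 85 mm high; bystander. Origin: centre of its underside
- spatula: mixing spatula, 180 mm long, lying flat on the table; bystander. Its origin lies on its length

How it is judged:
By the outcome, as a careful person would: the job done as asked, in the order asked, and still so for the second after the job is handed in, with the robot touching nothing.
It also fails if it takes over 51 s, if anything falls off the work surface, if the arm or the gripper's body presses on something with over 40 N, if the wrist force passes 120 N, or if a joint passes its speed limit or range.

## Working session

There is one attempt and no reset: what is moved stays moved. The work goes in short steps, Python scripts to look and compute and a tool call to move; the robot and the scene stay as the last step left them, time stands still between calls to the robot, and variables do not carry over. Pictures are saved under pics/ and viewed, at most 10 in all, crops included, and the job is handed in when it is done.

Besides the shell and the picture viewer there is one more tool, called by a JSON object that holds its "name" and its "arguments", one argument or row to a line. move_arm: Moves the arm, as the interface text tells. Its arguments: {"type":"object","properties":{"commands":{"type":"array","items":{"type":"array","items":{"type":"number"}}}},"required":["commands"]}

```bash
mkdir -p pics
cat > h.py <<'E'
import numpy as np, cv2
from rig import *
from scipy.spatial.transform import Rotation as Ro
def ray(f,p,z):
    d=f["R"].T@np.linalg.inv(f["K"])@np.array([p[0],p[1],1.]); c=-f["R"].T@f["t"]
    return c+d*(z-c[2])/d[2]
def pin(f,n,z):
    r=pinpoint(f,n)
    return [(round(q["conf"],2),np.round(q["point"]),np.round(ray(f,q["point"],z),1)) for q in r[:2]]
def tile(f,n,z):
    out=[]
    for r in regions_of(f,n)[:2]:
        c,_=cv2.findContours(r["region"].astype(np.uint8),0,2)
        c=max(c,key=cv2.contourArea)[:,0]
        w=np.array([ray(f,p,z)[:2] for p in c],np.float32)
        out.append((round(r["conf"],2),cv2.minAreaRect(w)))
    return out
E
python3 - <<'E'
from h import *
for v in("scene","top"):
    f=grab_frame(v); cv2.imwrite(f"pics/{v}0.png",f["frame"])
    print(v,"cam",-f["R"].T@f["t"])
    for n,z in dict(long_tile=0,jig=0,plunger_end=24,brush_tip=50,pocket=28,post_top=76,short_tile=0,jar=0,bowl=0,mug=0,brush_pot=0,spatula=0).items():
        print(n,pin(f,n,z))
    for n in("long_tile","short_tile"): print(tile(f,n,14))
    print(tile(f,"pocket",28),tile(f,"jig",12))
print(read_state(),grasp_offset)
E
```

```text
scene cam [1460.32340827 -569.74259478  905.67603164]
long_tile [(0.67, array([241., 219.]), array([ 453.3, -235.1,    0. ])), (0.54, array([334., 172.]), array([402. , 159.3,   0. ]))]
jig [(0.73, array([358., 204.]), array([599.3, 121.8,   0. ]))]
plunger_end [(0.66, array([398., 198.]), array([669.1, 233. ,  24. ]))]
brush_tip [(0.69, array([393., 186.]), array([633. , 240.3,  50. ]))]
pocket [(0.58, array([356., 199.]), array([601.2, 111.7,  28. ])), (0.37, array([235., 219.]), array([ 476.2, -261.7,   28. ]))]
post_top [(0.56, array([323., 197.]), array([583.9,  -5.1,  76. ]))]
short_tile [(0.76, array([255., 254.]), array([ 618.5, -267.1,    0. ]))]
jar [(0.69, array([311., 271.]), array([ 764.7, -162.3,    0. ]))]
bowl [(0.61, array([364., 256.]), array([798. ,  -2.6,   0. ]))]
mug [(0.75, array([180., 275.]), array([ 578.2, -475.7,    0. ]))]
brush_pot [(0.82, array([393., 148.]), array([392.3, 448.6,   0. ])), (0.66, array([395., 200.]), array([651.6, 241.3,   0. ]))]
spatula [(0.68, array([331., 171.]), array([388.8, 155.3,   0. ])), (0.17, array([323., 197.]), array([504. 
[... 2142 characters left out ...]
ons': array([ 1.10400737e+00,  5.26813324e-02,  1.61291127e+00,  3.03865738e-06,
        1.47604508e+00, -1.18973417e-01]), 'dq': array([ 4.29095211e-05, -5.51246193e-04, -4.70203866e-04,  5.96699107e-04,
        1.27544020e-03, -7.53719524e-04]), 'effort': array([ 7.15815131e-04, -3.93663633e+01, -3.70452189e+01, -4.33575258e-05,
        5.31219812e-04, -3.22847072e-06]), 'eef_pos': array([212.99501967, 587.54849785, 231.3084178 ]), 'eef_rot': array([-5.43595282e-01, -3.09418950e+00,  6.63452996e-05]), 'wrist_force': array([ 0.10408033, -0.03113299, -0.27883205]), 'moment': array([-0.01933205,  0.05035312, -0.01132695]), 'grip_force': 0.0, 'grip_width': 0.999654092833195} 18.700000000000003
```

View pics/top0.png

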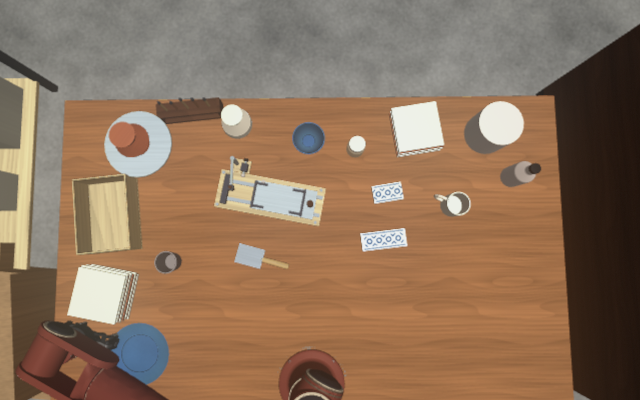

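View pics/scene0.png

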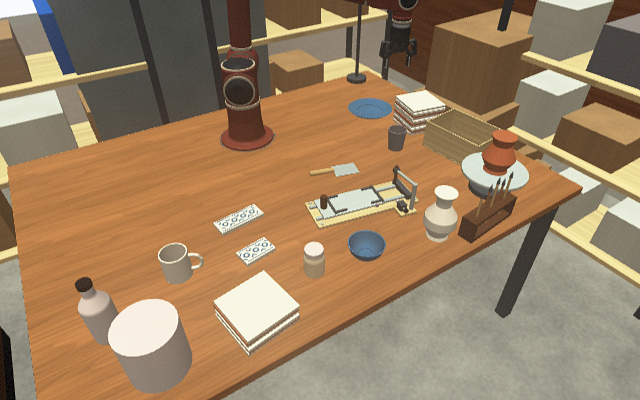

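Top view: long tile around (384,240), short tile around (388,192), jig around (270,197) with its end stop/brush at the left (225,187) and push post at (310,204). I'll refine on a zoomed view.

Run:
```python
from h import *
a=cv2.imread("pics/top0.png")[150:230,205:335]; b=cv2.imread("pics/scene0.png")[160:235,295:425]
r=lambda i:cv2.resize(i,(780,290),interpolation=cv2.INTER_CUBIC)
a=cv2.resize(a,None,fx=4.5,fy=4.5,interpolation=2);b=cv2.resize(b,None,fx=4.5,fy=3.2,interpolation=2)
o=np.vstack([a,b]);print(o.shape);cv2.imwrite("pics/z.png",o)
# check model overlays: rectify top view at z=34 (lip top) in jig axes
f=grab_frame("top");th=np.radians(77.9);yv=np.array([np.cos(th),np.sin(th)]);xv=np.array([yv[1],-yv[0]]);c=np.array([601.2,103.5])
def proj(f,X):
    q=(f["K"]@(f["R"]@np.asarray(X,float).T+f["t"][:,None])).T; return q[:,:2]/q[:,2:]
u,v=np.meshgrid(np.arange(-200,200),np.arange(-90,110))
P=np.stack([c[0]+u*yv[0]+v*xv[0],c[1]+u*yv[1]+v*xv[1],u*0+34.],-1).reshape(-1,3)
m=proj(f,P).astype(np.float32).reshape(200,400,2)
R=cv2.remap(f["frame"],m[...,0],m[...,1],cv2.INTER_CUBIC)
R=cv2.resize(R,None,fx=2,fy=2)
for k in range(0,400,50): cv2.line(R,(2*k,0),(2*k,8),(0,0,255),1)
x0,y0=400,180
cv2.rectangle(R,(x0-158-0,y0-68),(x0+158,y0+68),(0,0,255),1)
cv2.imwrite("pics/rect.png",R)
```

```text
(600, 585, 3)
```

View pics/rect.png

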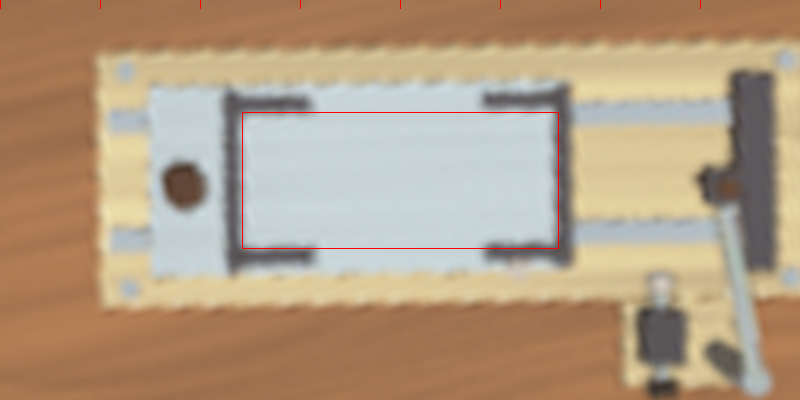

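View pics/z.png

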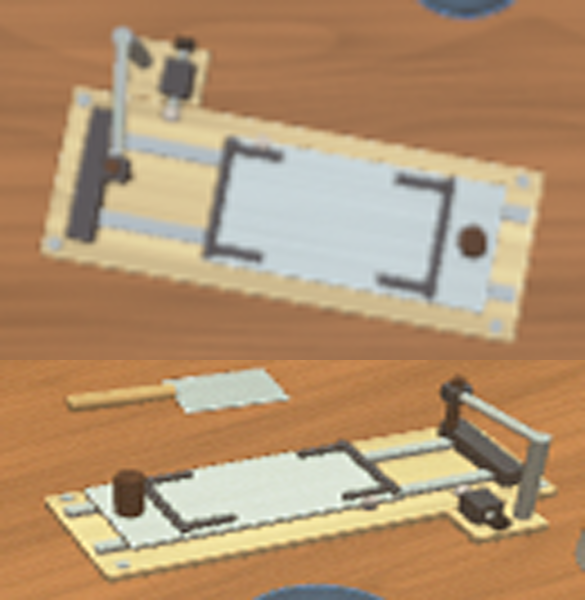

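Rectified top view: lip frame spans (233..563, ~178) px, pocket centre about (-1,-1) mm from my guess, and axis tilted by ~1° more (θ≈79°). I'll cross-check tile and pocket in both cameras.

```bash
cat >> h.py <<'E'
def rectify(f,c,th,z,s=1.9,W=400,H=280):
    yv=np.array([np.cos(th),np.sin(th)]);xv=np.array([yv[1],-yv[0]])
    u,v=np.meshgrid((np.arange(W)-W/2)/s,(np.arange(H)-H/2)/s)
    P=np.stack([c[0]+u*yv[0]+v*xv[0],c[1]+u*yv[1]+v*xv[1],u*0+z],-1).reshape(-1,3)
    q=(f["K"]@(f["R"]@P.T+f["t"][:,None])).T; m=(q[:,:2]/q[:,2:]).astype(np.float32).reshape(H,W,2)
    return cv2.remap(f["frame"],m[...,0],m[...,1],cv2.INTER_CUBIC)
def box(R,w,h,s=1.9):
    x,y=R.shape[1]/2,R.shape[0]/2
    cv2.rectangle(R,(int(x-w*s/2),int(y-h*s/2)),(int(x+w*s/2),int(y+h*s/2)),(0,0,255),1);return R
E
python3 - <<'E'
from h import *
rows=[]
for v in("top","scene"):
    f=grab_frame(v)
    rows.append(np.hstack([box(rectify(f,(460.6,-245.6),np.radians(95.8),14),150,60),box(rectify(f,(600,102.7),np.radians(79),34),158,68)]))
cv2.imwrite("pics/q.png",np.vstack(rows))
E
```

```text
(no output)
```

View pics/q.png

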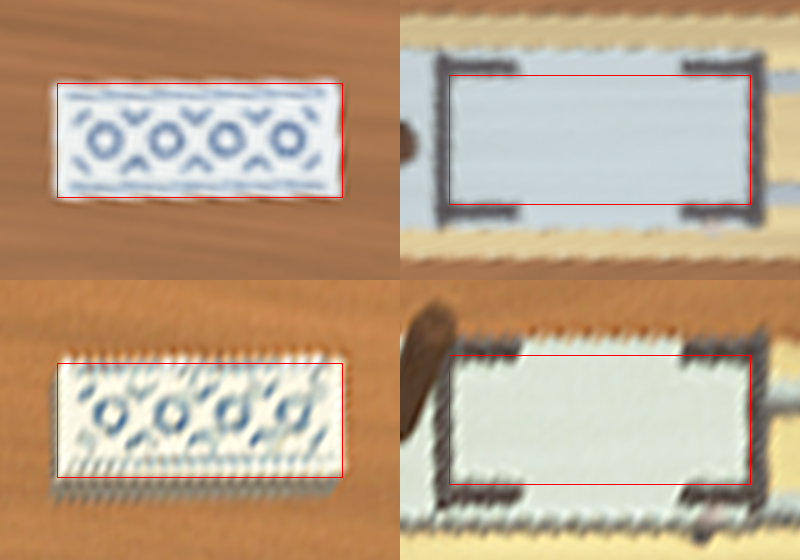

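{"name": "move_arm", "arguments": {
  "commands": [
    [0,0,0.17,-40,-45,0,1],
    [0,0,0.17,-50,-30,0,1],
    [0,0,0.17,-55,-20,0,1],
    [0,0,0.17,-55,0,0,1],
    [0,0,0.17,-50,0,0,1]
  ]
}}

```text
time_s: 2.48
eef_pos: [356.5, 344.5, 231.6]
eef_rot: [1.778, 2.589, 0.001]
wrist_force: [0.6, 0.0, 0.1]
grip_width: 0.998
grip_force: 0.0
```

Tile fits its outline at (460,-246), top view spanning cols 52–342. The pocket outline matches lips in both cameras (inner 448–750), so the pocket is at (600,103), θ=79°.

```bash
cat > d.py <<'E'
import sys
from h import *
x,y,z,psi=map(float,sys.argv[1:5])
s=read_state();R=Ro.from_rotvec(s["eef_rot"]).as_matrix()
p=np.radians(psi);yy=np.array([np.cos(p),np.sin(p),0]);zz=np.array([0,0,-1.]);T=np.stack([np.cross(yy,zz),yy,zz],1)
print("turn",np.round(Ro.from_matrix(R.T@T).as_rotvec(),4),"shift now-axes",np.round(R.T@([x,y,z]-s["eef_pos"]),1),"target-axes",np.round(T.T@([x,y,z]-s["eef_pos"]),1),"pos",np.round(s["eef_pos"],1),"F",np.round(s["wrist_force"],1),"g",s["grip_width"],s["grip_force"],s["time_s"])
E
python3 d.py 460.6 -246.1 120 6.2
```

```text
turn [ 9.000e-04 -2.000e-04  2.588e-01] shift now-axes [-588.6 -114.9  111.5] target-axes [-598.4   39.7  111.6] pos [356.5 344.5 231.6] F [0.6 0.  0.1] g 0.997960594059631 0.0 2.475
```

{"name": "move_arm", "arguments": {
  "commands": [
    [0,0,0.13,-50,0,0,1],
    [0,0,0.129,-55,0,0,1],
    [0,0,0,-55,0,0,1],
    [0,0,0,-55,0,0,1],
    [0,0,0,-55,0,0,1]
  ]
}}

```text
time_s: 3.1
eef_pos: [405.7, 80.5, 231.6]
eef_rot: [2.09, 2.344, 0.001]
wrist_force: [0.9, 0.3, 0.4]
grip_width: 1.0
grip_force: 0.0
```

{"name": "move_arm", "arguments": {
  "commands": [
    [0,0,0,-55,10,0,1],
    [0,0,0,-55,10,20,1],
    [0,0,0,-55,0,20,1],
    [0,0,0,-50,0,20,1],
    [0,0,0,-50,0,20,1]
  ]
}}

```text
time_s: 3.72
eef_pos: [455.8, -180.8, 151.0]
eef_rot: [2.091, 2.343, 0.001]
wrist_force: [0.2, 0.3, 1.0]
grip_width: 1.0
grip_force: 0.0
```

```bash
python3 d.py 460.6 -246.1 40 6.2
```

```text
turn [0.001  0.0005 0.0052] shift now-axes [-65.4  -2.7 111.1] target-axes [-65.5  -2.3 111. ] pos [ 455.8 -180.8  151. ] F [0.2 0.3 1. ] g 0.9997874687276311 0.0 3.725
```

{"name": "move_arm", "arguments": {
  "commands": [
    [0.001,0,0.005,-35,-1,30,1],
    [0,0,0,-30,-1,30,1],
    [0,0,0,0,0,30,1],
    [0,0,0,0,0,21,1],
    [0,0,0,0,0,0,1]
  ]
}}

```text
time_s: 4.35
eef_pos: [459.5, -242.8, 38.4]
eef_rot: [-2.094, -2.335, 0.002]
wrist_force: [-0.3, -0.6, 0.6]
grip_width: 0.999
grip_force: 0.0
```

```bash
python3 d.py 460.6 -246.1 3 6.2
```

```text
turn [-0.0043 -0.0029  0.0006] shift now-axes [-3.5  0.9 35.4] target-axes [-3.4  0.8 35.4] pos [ 459.5 -242.8   38.4] F [-0.3 -0.6  0.6] g 0.9986238810103947 0.0 4.35
```

{"name": "move_arm", "arguments": {
  "commands": [
    [-0.003,-0.002,0,-3,1,12,1],
    [0,0,0,0,0,12,1],
    [0,0,0,0,0,11,1],
    [0,0,0,0,0,0,1],
    [0,0,0,0,0,0,1]
  ]
}}

```text
time_s: 4.97
eef_pos: [462.4, -246.7, 5.4]
eef_rot: [2.095, 2.337, 0.0]
wrist_force: [-1.8, -0.2, 0.0]
grip_width: 0.999
grip_force: 0.0
```

```bash
python3 d.py 460.6 -246.1 2 6.2
```

```text
turn [0.0022 0.0022 0.0009] shift now-axes [ 0.8 -1.7  3.4] target-axes [ 0.8 -1.7  3.4] pos [ 462.4 -246.7    5.4] F [-1.8 -0.2  0. ] g 0.998742245384121 0.0 4.975
```

{"name": "move_arm", "arguments": {
  "commands": [
    [0.002,0.002,0,0.5,-1,3.4,1],
    [0,0,0,0,0,0,0.5],
    [0,0,0,0,0,0,0.5],
    [0,0,0,0,0,0,0.3],
    [0,0,0,0,0,0,0]
  ]
}}

```text
time_s: 5.6
eef_pos: [461.8, -246.6, 2.6]
eef_rot: [2.096, 2.338, 0.0]
wrist_force: [0.1, -0.8, 3.5]
grip_width: 0.674
grip_force: 65.0
```

{"name": "move_arm", "arguments": {
  "commands": [
    [0,0,0,0,0,0,0],
    [0,0,0,0,0,0,0],
    [0,0,0,0,0,0,0]
  ]
}}

```text
time_s: 5.98
eef_pos: [461.8, -246.7, 2.7]
eef_rot: [2.096, 2.338, 0.0]
wrist_force: [0.2, 0.8, 6.4]
grip_width: 0.674
grip_force: 65.1
```

```bash
python3 d.py 460.6 -246.1 2 6.2
```

```text
turn [0.0011 0.001  0.0008] shift now-axes [ 0.7 -1.2  0.7] target-axes [ 0.7 -1.2  0.7] pos [ 461.8 -246.7    2.7] F [0.2 0.8 6.4] g 0.6744033081171379 65.06593465805054 5.975
```

{"name": "move_arm", "arguments": {
  "commands": [
    [0,0,0,0,0,-10,0],
    [0,0,0,0,0,-20,0],
    [0,0,0,0,0,-30,0],
    [0,0,0,0,0,-35,0],
    [0,0,0,0,0,-25,0]
  ]
}}

```text
time_s: 6.6
eef_pos: [460.9, -245.9, 122.9]
eef_rot: [-2.097, -2.339, 0.0]
wrist_force: [0.1, -0.4, -2.3]
grip_width: 0.677
grip_force: 64.8
```

```bash
python3 d.py 600 102.7 120 -11
```

```text
turn [-1.00e-04 -1.00e-04  3.01e-01] shift now-axes [331.4 176.2   2.9] target-axes [368.8  70.    2.9] pos [ 460.9 -245.9  122.9] F [ 0.1 -0.4 -2.3] g 0.6771689374386473 64.77130651473999 6.6
```

{"name": "move_arm", "arguments": {
  "commands": [
    [0,0,0.1,20,8,0,0],
    [0,0,0.1,35,10,0,0],
    [0,0,0.1,45,12,0,0],
    [0,0,0,50,10,0,0],
    [0,0,0,50,10,0,0]
  ]
}}

```text
time_s: 7.22
eef_pos: [530.8, -50.6, 121.2]
eef_rot: [-2.423, -1.998, 0.002]
wrist_force: [0.7, -0.8, -1.9]
grip_width: 0.673
grip_force: 64.7
```

{"name": "move_arm", "arguments": {
  "commands": [
    [0,0,0,50,10,0,0],
    [0,0,0,45,10,0,0],
    [0,0,0,35,10,0,0],
    [0,0,0,20,0,0,0],
    [0,0,0,0,0,0,0]
  ]
}}

```text
time_s: 7.85
eef_pos: [588.5, 90.1, 121.2]
eef_rot: [-2.421, -2.001, 0.003]
wrist_force: [-0.1, 0.2, -1.1]
grip_width: 0.68
grip_force: 64.8
```

```bash
python3 d.py 600 102.7 80 -11
```

```text
turn [-0.0017  0.0007  0.0027] shift now-axes [14.6  9.  41.1] target-axes [14.6  8.9 41.2] pos [588.5  90.1 121.2] F [-0.1  0.2 -1.1] g 0.6797486108425164 64.76062059402466 7.85
```

{"name": "move_arm", "arguments": {
  "commands": [
    [-0.001,0,0.003,7,5,5,0],
    [0,0,0,7,4,15,0],
    [0,0,0,0,0,15,0],
    [0,0,0,0,0,7,0],
    [0,0,0,0,0,0,0]
  ]
}}

```text
time_s: 8.48
eef_pos: [599.9, 101.0, 78.5]
eef_rot: [-2.426, -1.995, 0.002]
wrist_force: [1.0, 0.4, -2.7]
grip_width: 0.679
grip_force: 64.7
```

```bash
python3 - <<'E'
from h import *
f=grab_frame("scene");t=grab_frame("top");s=read_state();p=s["eef_pos"];zt=p[2]-2.7+14
o=[box(rectify(f,p[:2],np.radians(79),zt),150,60),box(rectify(f,(600,102.7),np.radians(79),34),158,68),
 box(rectify(t,p[:2],np.radians(79),zt),150,60),box(rectify(t,(600,102.7),np.radians(79),34),158,68)]
cv2.imwrite("pics/h.png",np.vstack([np.hstack(o[:2]),np.hstack(o[2:])]))
E
python3 d.py 600 102.7 40 -11
```

```text
turn [ 0.0013 -0.     -0.0022] shift now-axes [ 1.3 -1.3 40.1] target-axes [ 1.3 -1.2 40.1] pos [601.  101.2  80.1] F [ 0.6 -0.1 -1.7] g 0.673871052499673 64.73252534866333 8.575
```

View pics/h.png

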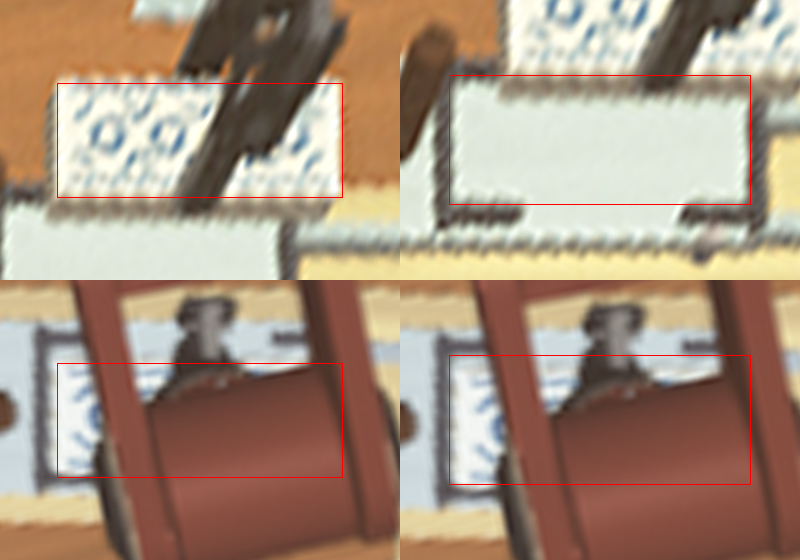

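Scene crop (top left): held tile spans cols ~52–342 around the TCP outline, painted face up, roughly 1 mm back along the jig. I'll lower with +1 mm bias.

{"name": "move_arm", "arguments": {
  "commands": [
    [0.001,0,-0.001,2.2,-0.8,10,0],
    [0,0,0,0,0,12,0],
    [0,0,0,0,0,10,0],
    [0,0,0,0,0,0,0],
    [0,0,0,0,0,0,0]
  ]
}}

```text
time_s: 9.2
eef_pos: [600.6, 103.6, 47.9]
eef_rot: [2.425, 1.997, 0.0]
wrist_force: [0.8, -0.5, -1.1]
grip_width: 0.676
grip_force: 64.7
```

```bash
python3 d.py 600.2 103.7 31 -11
```

```text
turn [ 0.0001 -0.     -0.001 ] shift now-axes [-0.  -0.4 16.9] target-axes [-0.  -0.4 16.9] pos [600.6 103.6  47.9] F [ 0.8 -0.5 -1.1] g 0.676270633509386 64.73350167274475 9.2
```

{"name": "move_arm", "arguments": {
  "commands": [
    [0,0,0,0,0,5,0],
    [0,0,0,0,0,5,0],
    [0,0,0,0,0,3,0],
    [0,0,0,0,0,2,0],
    [0,0,0,0,0,0,0]
  ]
}}

```text
time_s: 9.82
eef_pos: [600.3, 103.6, 32.7]
eef_rot: [-2.425, -1.997, 0.0]
wrist_force: [-0.3, -0.5, -2.1]
grip_width: 0.677
grip_force: 64.8
```

```bash
python3 d.py 600.2 103.7 31 -11
```

```text
turn [-0.0003  0.0001 -0.001 ] shift now-axes [ 0.1 -0.2  1.7] target-axes [ 0.1 -0.2  1.7] pos [600.3 103.6  32.7] F [-0.3 -0.5 -2.1] g 0.6768840428755516 64.78119850158691 9.825
```

Below lip height with no contact force, so it is in the pocket. I'll lower the last bit and release.

{"name": "move_arm", "arguments": {
  "commands": [
    [0,0,0,0,0,1.5,0],
    [0,0,0,0,0,0,0],
    [0,0,0,0,0,0,0.8],
    [0,0,0,0,0,0,0.85],
    [0,0,0,0,0,0,0.85]
  ]
}}

```text
time_s: 10.45
eef_pos: [600.8, 103.7, 31.9]
eef_rot: [2.425, 1.997, 0.001]
wrist_force: [-0.1, 0.3, -0.5]
grip_width: 0.854
grip_force: 0.0
```

{"name": "move_arm", "arguments": {
  "commands": [
    [0,0,0,0,0,-10,0.85],
    [0,0,0,0,0,-30,0.85],
    [0,0,0,0,0,-40,0.85],
    [0,0,0,-50,0,-15,0.5],
    [0,0,0,-50,0,0,0]
  ]
}}

```text
time_s: 11.08
eef_pos: [582.9, 4.6, 130.0]
eef_rot: [2.42, 1.997, 0.006]
wrist_force: [0.0, -0.2, -0.3]
grip_width: 0.436
grip_force: 0.0
```

```bash
python3 d.py 600 102.7 31 -11;python3 - <<'E'
from h import *
f=grab_frame("scene");t=grab_frame("top")
o=[box(rectify(f,(600,102.7),np.radians(79),42),150,60),box(rectify(f,(600,102.7),np.radians(79),34),158,68),
 box(rectify(t,(600,102.7),np.radians(79),42),150,60),cv2.resize(f["frame"][150:245,290:425],(400,280))]
cv2.imwrite("pics/p.png",np.vstack([np.hstack(o[:2]),np.hstack(o[2:])]))
print(pin(f,"post_top",76),pin(t,"post_top",76),pin(f,"pocket",28))
E
```

```text
turn [ 0.0058 -0.0003  0.0008] shift now-axes [99.5 -2.4 99. ] target-axes [99.5 -1.9 99. ] pos [582.9   4.6 130. ] F [ 0.  -0.2 -0.3] g 0.43638615043822176 0.0 11.075
[(0.73, array([322., 196.]), array([577.4,  -4.9,  76. ]))] [(0.69, array([311., 203.]), array([578.3,  -9. ,  76. ]))] []
```

View pics/p.png

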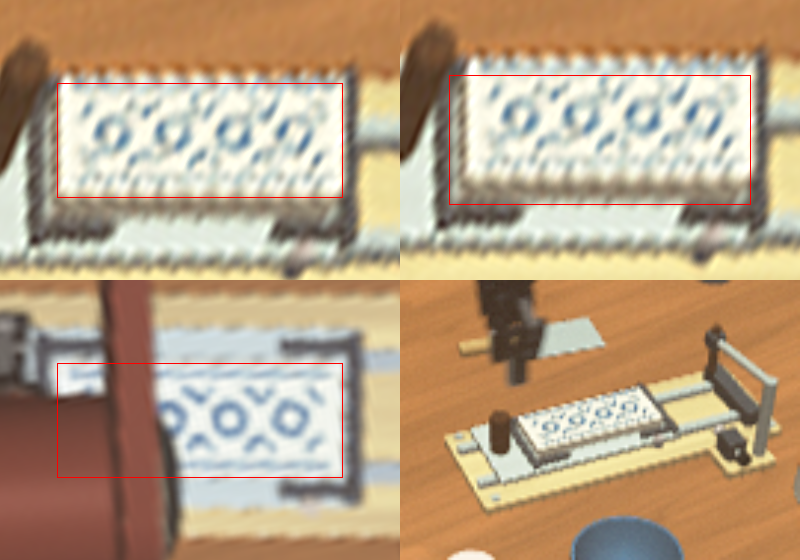

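Tile lies within the lips on all sides in both views (outline cols 57–345), face up; gripper clear. Post at about (579,-3). Next, shut the gripper, go behind the post and push.

{"name": "move_arm", "arguments": {
  "commands": [
    [0.005,0,0,-27,-1,0,0],
    [0,0,0,-26,-1,10,0],
    [0,0,0,0,0,30,0],
    [0,0,0,0,0,30,0],
    [0,0,0,0,0,10,0]
  ]
}}

```text
time_s: 11.95
eef_pos: [567.4, -44.6, 44.1]
eef_rot: [-2.418, -1.994, 0.009]
wrist_force: [-0.1, 0.1, -0.8]
grip_width: -0.0
grip_force: 0.0
```

```bash
python3 d.py 570.8 -47.5 50 -11
```

```text
turn [-0.0092 -0.0003  0.0005] shift now-axes [-2.2  3.9 -5.9] target-axes [-2.2  3.9 -5.9] pos [567.4 -44.6  44.1] F [-0.1  0.1 -0.8] g -0.00035215152909084816 0.0 11.95
```

{"name": "move_arm", "arguments": {
  "commands": [
    [-0.009,0,0,4,4,-6,0],
    [0,0,0,6,0,0,0],
    [0,0,0,6,0,0,0],
    [0,0,0,6,0,0,0],
    [0,0,0,6,0,0,0]
  ]
}}

```text
time_s: 12.58
eef_pos: [578.3, -19.3, 52.7]
eef_rot: [2.422, 1.995, 0.004]
wrist_force: [-0.2, -2.3, 1.6]
grip_width: 0.001
grip_force: 0.7
```

{"name": "move_arm", "arguments": {
  "commands": [
    [0,0,0,7,0,0,0],
    [0,0,0,7,0,0,0],
    [0,0,0,7,0,0,0],
    [0,0,0,7,0,0,0],
    [0,0,0,7,0,0,0]
  ]
}}

```text
time_s: 13.2
eef_pos: [585.0, 15.4, 52.5]
eef_rot: [2.423, 1.995, 0.004]
wrist_force: [-0.4, -2.0, 1.3]
grip_width: -0.001
grip_force: 0.9
```

```bash
python3 d.py 579.4 -3.3 50 -11;python3 - <<'E'
from h import *
for v in("scene","top"):
    f=grab_frame(v); print(tile(f,"long_tile",42),pin(f,"post_top",76),pin(f,"jig",0))
E
```

```text
turn [ 0.0043  0.0001 -0.001 ] shift now-axes [-19.5  -1.9   2.5] target-axes [-19.4  -1.9   2.5] pos [585.   15.4  52.5] F [-0.4 -2.   1.3] g -0.0009029858635815171 0.862195584923029 13.2
[(0.74, ((609.8351440429688, 138.81471252441406), (151.8722381591797, 70.31474304199219), 78.01333618164062)), (0.35, ((641.794677734375, 104.877685546875), (211.3533935546875, 105.93136596679688), 56.94903564453125))] [(0.71, array([333., 194.]), array([586.4,  29.5,  76. ])), (0.63, array([392., 148.]), array([481. , 359.2,  76. ]))] [(0.67, array([358., 204.]), array([600.1, 122. ,  -0. ]))]
[(0.8, ((610.055419921875, 154.4091796875), (124.72929382324219, 60.412532806396484), 78.65299224853516)), (0.39, ((613.5690307617188, 161.19515991210938), (128.87901306152344, 102.60736846923828), 81.88538360595703))] [(0.96, array([299., 200.]), array([587.8,  29.9,  76. ]))] [(0.89, array([271., 197.]), array([605.8, 126.2,   0. ]))]
```

{"name": "move_arm", "arguments": {
  "commands": [
    [0.002,0,0,6,0,1,0],
    [0,0,0,6,0,0,0],
    [0,0,0,6,0,0,0],
    [0,0,0,5,0,0,0],
    [0,0,0,3,0,0,0]
  ]
}}

```text
time_s: 14.22
eef_pos: [589.8, 40.0, 51.4]
eef_rot: [2.422, 1.996, -0.001]
wrist_force: [-0.9, -7.5, 1.5]
grip_width: -0.001
grip_force: 3.9
```

{"name": "move_arm", "arguments": {
  "commands": [
    [0,0,0,3,0,0,0],
    [0,0,0,3,0,0,0],
    [0,0,0,2,0,0,0]
  ]
}}

```text
time_s: 14.6
eef_pos: [591.2, 47.6, 51.4]
eef_rot: [2.424, 1.995, 0.0]
wrist_force: [-1.4, -4.1, 1.0]
grip_width: 0.0
grip_force: 2.0
```

{"name": "move_arm", "arguments": {
  "commands": [
    [0,0,0,2,0,0,0],
    [0,0,0,2,0,0,0],
    [0,0,0,2,0,0,0]
  ]
}}

```text
time_s: 14.98
eef_pos: [592.4, 55.0, 51.3]
eef_rot: [2.424, 1.997, 0.003]
wrist_force: [0.0, 0.9, -0.6]
grip_width: -0.003
grip_force: 0.0
```

{"name": "move_arm", "arguments": {
  "commands": [
    [0,0,0,2,0,0,0],
    [0,0,0,1,0,0,0]
  ]
}}

```text
time_s: 15.22
eef_pos: [592.7, 56.4, 51.3]
eef_rot: [2.422, 1.996, -0.002]
wrist_force: [-2.3, -6.2, 0.9]
grip_width: -0.001
grip_force: 3.5
```

{"name": "move_arm", "arguments": {
  "commands": [
    [0,0,0,1.5,0,0,0],
    [0,0,0,0,0,0,0]
  ]
}}

```text
time_s: 15.48
eef_pos: [592.7, 56.4, 51.3]
eef_rot: [2.422, 1.995, -0.005]
wrist_force: [-3.0, -10.7, 1.6]
grip_width: -0.002
grip_force: 4.9
```

Solid against the stop (force rising, no motion). Back off and look.

{"name": "move_arm", "arguments": {
  "commands": [
    [0,0,0,-8,0,0,0],
    [0,0,0,-25,0,0,0],
    [0,0,0,-40,0,-20,0],
    [0,0,0,-50,0,-40,0],
    [0,0,0,-50,0,-40,0]
  ]
}}

```text
time_s: 16.1
eef_pos: [559.9, -109.5, 150.3]
eef_rot: [2.424, 1.997, 0.004]
wrist_force: [0.7, -0.9, -0.6]
grip_width: 0.003
grip_force: 0.0
```

{"name": "move_arm", "arguments": {
  "commands": [
    [0,0,0,0,-50,-20,0],
    [0,0,0,0,-50,0,0],
    [0,0,0,0,0,0,0],
    [0,0,0,0,0,0,0]
  ]
}}

```text
time_s: 16.6
eef_pos: [462.7, -89.5, 169.7]
eef_rot: [2.423, 1.996, 0.004]
wrist_force: [0.4, 0.9, 0.3]
grip_width: 0.001
grip_force: 0.0
```

Run:
```python
from h import *
f=grab_frame("scene");t=grab_frame("top")
print(pin(t,"post_top",76),pin(t,"short_tile",0),pin(t,"spatula",0),read_state()["eef_pos"],read_state()["wrist_force"])
o=[rectify(t,(615,180),np.radians(79),34),cv2.resize(f["frame"][150:245,290:425],(400,280))]
cv2.imwrite("pics/e.png",np.hstack(o))
```

```text
[] [(0.88, array([388., 194.]), array([ 614.6, -268.5,    0. ])), (0.44, array([310., 145.]), array([785.9,  -7.9,   0. ]))] [(0.9, array([263., 261.]), array([390.8, 153. ,   0. ]))] [463.07919416 -89.64838167 169.37010551] [0.21143087 0.64517196 0.69599896]
```

View pics/e.png

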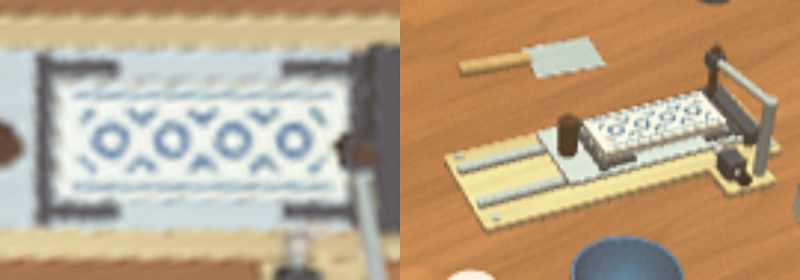

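The carriage front touches the stop (top-view crop, col ~365), the tile is seated within the lips (cols 55–350) under the brush, and the other things haven't moved.

```bash
python3 -c "
from rig import *
print(hand_in())"
```

```text
the job is handed in; nothing more can be done
None
```

The long tile is seated face up in the carriage pocket, the carriage was pushed past the plunger and stayed home against its end stop after I let go, and the job was handed in at about 17 s; nothing else appeared to have moved in the last pictures.

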